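# Shim the rocking microscope stand

## Task

One corner foot of the stereo microscope's stand is too short, so the stand rocks. With the fingertips, push the metal wedge along the bench, thin end first, under that short foot until it is snug and the stand stays level, then press down with a fingertip on the top of the plate right above that foot to check that it no longer rocks, and let go. Only push and press: do not lift the wedge, do not shove or tip the microscope, and leave the other things where they stand.

Things in the scene. Friction and masses are not known exactly. Their poses are not given: they have to be found in the camera images.
- microscope: Cream stereo microscope loose on the bench, about 3 kg: plate 240 x 200 x 16 mm (local x, y, z; top 38 mm, underside 22 mm above the bench) on four black domed feet (radius 11 mm) at local x = +-100, y = +-80 mm. Pillar, head and eyepieces (to 310 mm high) stand over the plate's +x half (local x above -10 mm), eyepieces leaning to +y. Origin on the bench under the plate's centre.
- short_foot (a point): Lowest point of the short foot, 8 mm above the bench, at local (-100, +80, 8) mm of the microscope; the plate's +y edge is 20 mm beyond it in local +y. The other three feet reach the bench, so the stand starts level; about 2 N down on this corner rocks it over.
- plate_corner (a point): Point on the top of the plate right above the short foot, 38 mm above the bench: where to press.
- wedge: Plain aluminium wedge, loose, 0.12 kg, 110 long (local x), 48 wide (y): 2 mm thick at the thin end (+x), 18 at the upright flat thick end (-x). Origin: centre of its underside. Starts off the microscope's +y side, thin end to the short foot, nearly in line. Meets the foot when the foot is at local x = +15 mm (40 mm from the thin end); snug at 3 to 10 N of push; pushed on, it jams and shoves the stand.
- bottle: Bystander: small amber bottle, 34 mm wide, 70 mm high; origin at the centre of its underside.
- slide_box: Bystander: grey slide box 87 x 62 x 32 mm; origin at the centre of its underside.
- objective: Bystander: black and silver objective lens standing upright, 34 mm wide, 48 mm high; origin at the centre of its underside.
- opposite_foot (a point): Lowest point of the foot diagonally opposite the short one, at local (+100, -80, 0) mm of the microscope; it stands on the bench when the stand is level.
Things that resemble listed ones, but are neither listed nor needed, are in the scene too. There is more than one size of the wedge; the one meant has the size given above.

How it is judged:
By the outcome, as a careful person would: the job done as asked, in the order asked, and still so for the second after the job is handed in, with the robot touching nothing.
It also fails if it takes over 51 s, if anything falls off the work surface, if the arm or the gripper's body presses on something with over 40 N, if the wrist force passes 120 N, or if a joint passes its speed limit or range.

## Robot

A 6-joint arm with a two-finger parallel gripper is mounted at the origin on the work surface. World frame = base frame: x ahead of the robot, y to its left, z up, the work surface at z = 0. Lengths are in mm, angles in degrees, forces in N, time in s.
With the tool pointing down it reaches from about 350 to 850 mm from the base axis. Payload 8.1 kg.
Tool frame: the origin (TCP) lies on the centre line of the jaws, within the pads' length; the fingertips stand 19 mm ahead of it and the grasp point (between the pads) is the TCP; z points along the fingers, y is the line along which they close (so a half turn about z gives the same grasp; the last joint's range is limited). The gripper opens to 85 mm and grips with 20 to 120 N. Pads are 22 mm wide; open, the fingers measure 114 mm over their backs; the gripper's body (76 mm by 85 mm) begins 54 mm behind the grasp point. The pads swing forward as they close: fully open they stand 13 mm farther back than shut.
Start: joints at [-80.867, 7.471, 85.268, -0, 87.261, -4.893], TCP at [145.438, -582.111, 250.292] pointing down, gripper open.
Joint ranges: [-169.43, 169.43], [-51.17, 129.36], [1.28, 143.12], [-76.62, 256.62], [0, 156.53], [-152.29, 152.29]. Speed limits (degrees/s): [136.94, 136.94, 159.86, 180, 180, 180].

## Interface

Orientations are given as [roll, pitch, yaw] about the fixed x, y, z axes, in that order (R = Rz(yaw) Ry(pitch) Rx(roll)).
In Python, from bench import r gives the robot as it stands. The module is installed in compiled form; this text tells all that it offers.
- The arm moves only by the tool servo_tool, never from a script. Its arguments are lists of equal length, an entry for each row: "fingers": the finger opening in m, from 0 to 0.0854; "linear": the shift along the tool's x, y, z in m, a list of three; "rotation": the turn, a rotation vector about the tool's x, y, z in degrees, a list of three. A call has 1 to 10 rows; each row is the pose to reach, as a shift and turn from the pose commanded when the call began, along the tool's axes at that moment; what a row does not reach only later rows make up. A row lasts 1/10 s, in which the tool goes at most 50 mm and 8.59 degrees, less where a joint would pass 70% of its speed; a pose out of reach is approached as far as the arm can. A call with a gripper value outside its range is refused whole. The fingers move at their own pace and stop on an object; "force" is the grip in N (left out, the last holds). Time passes only in rows, so rows that repeat a pose let the fingers close. It gives the time, the measured TCP pose, the force, the opening and the grip force at its end, in the units of the state.
- r.sense(): the state, without advancing time (a new reading comes with each control period).
- r.snapshot(name): name is "scene" or "top"; returns a dict with "frame" (480x640x3 uint8, red, green, blue), "fx", "fy", "cx", "cy" (pixels), "camera_from_world" (4x4, takes a point from world to camera coordinates). Camera axes: x right, y up, looking along -z (the intrinsics and any distortion apply to the point x, -y, -z); pixel columns grow to the right and rows downward; lengths in mm; the calibration is good to about 2 mm. A picture is of the moment at which its call begins. There is no depth.
- r.hand_in(): hands the job in; it is judged then, once.
The state is a dict: "time": time; "joint_pos": joint angles; "qd": joint speeds; "joint_efforts": joint torques, N m; "tool_pos": TCP position; "tcp_rot": TCP orientation; "ft_force": force on the tool from outside, world axes, zero at the start; "wrist_torque": the same for the moment, N m; "finger_gap": finger opening in mm; "grip_force": force on a finger pad.
Only numpy, scipy, OpenCV 4.12 (cv2) and the standard library are available. Lean on these libraries where they do the work, as an engineer would, in place of code of your own. Each camera call takes 0.05 s, during which the arm holds its last target. There are 200 camera calls.

## Working session

There is one attempt and no reset: what is moved stays moved. The work goes in short steps, Python scripts to look and compute and a tool call to move; the robot and the scene stay as the last step left them, time stands still between calls to the robot, and variables do not carry over. Pictures are saved under pics/ and viewed, at most 10 in all, crops included, and the job is handed in when it is done.

Besides the shell and the picture viewer there is one more tool, called after "Request:" as name(argument=value, ...) on one line, values as JSON. servo_tool: Moves the arm, as the interface text tells. Its arguments: {"type":"object","properties":{"fingers":{"type":"array","items":{"type":"number"}},"linear":{"type":"array","items":{"type":"array","items":{"type":"number"}}},"rotation":{"type":"array","items":{"type":"array","items":{"type":"number"}}},"force":{"type":"number"}},"required":["fingers","linear","rotation"]}

```bash
mkdir -p pics; cat > h.py <<'E'
import numpy as np, cv2
from bench import r
def snap(n):
    s=r.snapshot(n); s['M']=np.array(s['camera_from_world'],float); return s
def ray(s,u,v,z):
    M=s['M'];R=M[:3,:3];c=-R.T@M[:3,3]
    d=R.T@np.array([(u-s['cx'])/s['fx'],-(v-s['cy'])/s['fy'],-1.])
    return c+d*(z-c[2])/d[2]
def proj(s,p):
    q=s['M'][:3,:3]@np.array(p,float)+s['M'][:3,3]
    return s['fx']*q[0]/-q[2]+s['cx'], s['fy']*-q[1]/-q[2]+s['cy']
def save(s,f): cv2.imwrite(f,s['frame'][:,:,::-1])
E
python3 - <<'E'
from h import *
for n in('top','scene'):
    s=snap(n);save(s,f'pics/{n}0.png');print({k:s[k] for k in s if k not in('frame','M')})
print(r.sense())
E
```

```text
{'fx': 503.6064541074155, 'fy': 503.6064541074155, 'cx': 317.28301890462774, 'cy': 230.21994741951545, 'camera_from_world': array([[ 1.35003920e-02, -9.99756233e-01,  1.74703825e-02,
        -1.79470798e+01],
       [ 9.83588028e-01,  1.64219059e-02,  1.79680028e-01,
        -5.45627110e+02],
       [-1.79923125e-01,  1.47579083e-02,  9.83569964e-01,
        -8.44604300e+02],
       [ 0.00000000e+00,  0.00000000e+00,  0.00000000e+00,
         1.00000000e+00]])}
{'fx': 518.8483193153577, 'fy': 518.8483193153577, 'cx': 321.5009102421797, 'cy': 245.39477875546487, 'camera_from_world': array([[ 9.60620536e-02,  9.95366546e-01,  4.18570267e-03,
        -5.24693796e+01],
       [-5.42757804e-01,  4.88552236e-02,  8.38467133e-01,
         2.73019093e+02],
       [ 8.34377641e-01, -8.28166975e-02,  5.44936094e-01,
        -1.39972781e+03],
       [ 0.00000000e+00,  0.00000000e+00,  0.00000000e+00,
         1.00000000e+00]])}
{'time': 0.1, 'joint_pos': array([-8.08671315e+01,  7.51090306e+00,  8.53238941e+01, -4.76655149e-04,
        8.72636410e+01, -4.89063037e+00]), 'qd': array([-0.01426855, -0.16412685, -0.21715154,  0.06288372, -0.13364073,
        0.00265989]), 'joint_efforts': array([ 2.99209823e-04, -5.70948350e+01, -5.01945806e+01, -3.13672563e-04,
        8.06372787e-03,  5.14836429e-06]), 'tool_pos': array([ 145.35883812, -581.63040106,  249.33986489]), 'tcp_rot': array([-1.79901880e+02, -7.91790486e-03,  1.40235152e+01]), 'ft_force': array([-0.63137888,  0.29974573, -0.28570716]), 'wrist_torque': array([-0.05458839,  0.03525394, -0.02916848]), 'grip_force': 0.0, 'finger_gap': 85.3866672834494}
```

View pics/top0.png

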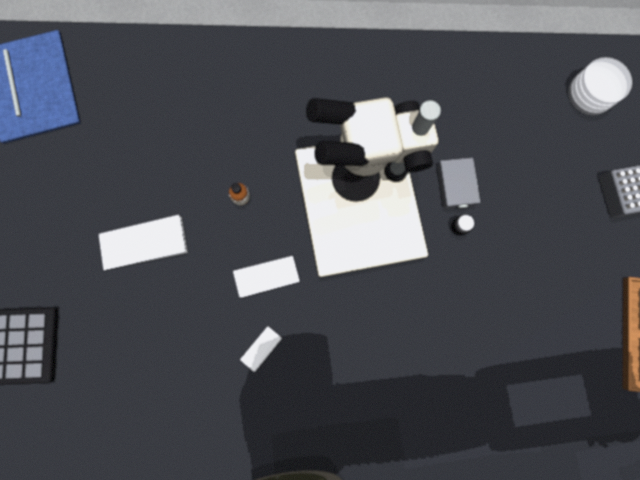

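View pics/scene0.png

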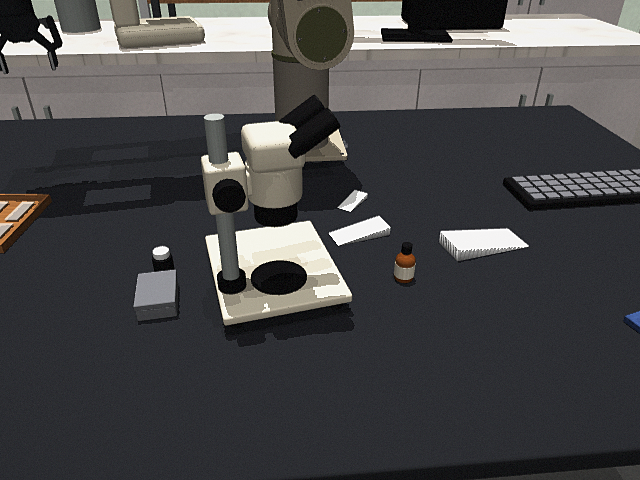

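Both views show three wedge candidates. In the top view they are at (143,242) large, (266,277) medium and (261,348) small. The medium one fits about 110 mm and lies in line with the plate's near-left corner at (320,275). Next I measure all three and check the choice in a crop.

```bash
python3 - <<'E'
from h import *
s=snap('top');f=s['frame']
m=(f.min(2)>150).astype(np.uint8)
cs,_=cv2.findContours(m,0,2)
for c in cs:
    if cv2.contourArea(c)<200: continue
    rc=cv2.minAreaRect(c);b=cv2.boxPoints(rc)
    if rc[0][1]<60 or rc[0][0]>500: continue
    plate=cv2.contourArea(c)>6000
    ap=cv2.approxPolyDP(c,3 if not plate else 5,True)[:,0]
    z=38 if plate else 10
    W=[ray(s,*p,z)[:2].round(1).tolist() for p in b]
    print(rc[0],ap.tolist(),'\n box',W,'L',np.linalg.norm(np.subtract(W[0],W[1])),np.linalg.norm(np.subtract(W[1],W[2])))
a=cv2.resize(f[220:370,220:440],None,fx=3.6,fy=3.6,interpolation=2)
cv2.imwrite('pics/c1.png',a[:,:,::-1])
E
```

```text
(260.3589172363281, 348.339111328125) [[269, 327], [241, 358], [253, 370], [280, 338]] 
 box [[318.6, 124.6], [378.4, 77.3], [357.9, 50.9], [298.7, 98.3]] L 76.24519657001348 33.424691472024094
(265.8235168457031, 276.29412841796875) [[292, 256], [234, 270], [239, 296], [298, 281]] 
 box [[476.0, 143.6], [505.4, 34.4], [456.4, 21.1], [427.7, 129.4]] L 113.08846094982457 50.77292585620805
(141.35107421875, 241.8149871826172) [[180, 217], [100, 233], [103, 268], [185, 251]] 
 box [[542.3, 398.1], [579.3, 246.3], [509.8, 227.2], [473.9, 377.2]] L 156.24416789115685 72.07676463327134
(460.2196044921875, 182.92774963378906) [[471, 159], [442, 162], [449, 204], [458, 202], [465, 206], [463, 202], [478, 200]] 
 box [[689.6, -246.3], [699.9, -304.1], [608.6, -313.9], [598.7, -257.0]] L 58.71056123049753 91.82445208113137
(361.160400390625, 202.68865966796875) [[296, 150], [319, 275], [427, 255], [409, 174], [395, 183], [381, 179], [371, 197], [352, 202], [336, 193], [331, 167], [316, 163], [313, 147]] 
 box [[699.3, 34.2], [743.5, -169.6], [504.5, -208.1], [464.9, -13.0]] L 208.53795817548422 242.08108145825852
(430.0, 110.0) [[424, 102], [422, 115], [435, 118], [439, 106], [433, 101]] 
 box [[813.1, -209.5], [813.9, -244.9], [776.6, -243.7], [775.9, -208.7]] L 35.409038394172754 37.31929795695515
(389.5, 126.0) [[344, 124], [347, 140], [360, 144], [367, 158], [437, 142], [434, 125], [425, 135], [416, 135], [411, 129], [416, 112], [395, 115], [388, 98], [355, 103], [355, 113]] 
 box [[801.6, -51.8], [836.3, -226.2], [719.4, -241.4], [686.5, -70.5]] L 177.8185873298964 117.88405320483342
```

View pics/c1.png

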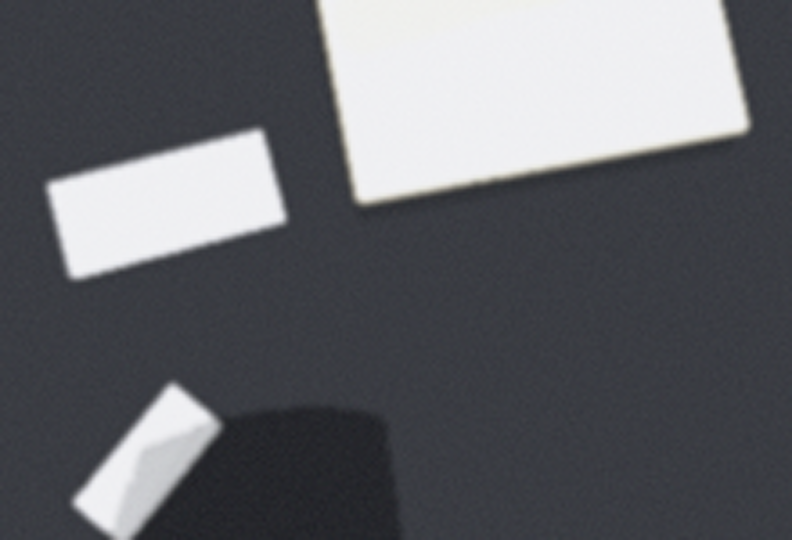

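The crop confirms three sizes. The medium wedge spans crop (47,183)–(287,221), about 113x51 mm with blur, so it matches. Its right end faces the plate corner at crop (357,204).

```bash
cat >> h.py <<'E'
def wedge(s,near):
    f=cv2.resize(s['frame'],None,fx=4,fy=4,interpolation=2)
    m=(f.min(2)>140).astype(np.uint8)
    cs,_=cv2.findContours(m,0,2)
    best=min((c for c in cs if cv2.contourArea(c)>8000),key=lambda c:np.hypot(*(np.mean(c[:,0],0)/4-near)))
    b=(cv2.boxPoints(cv2.minAreaRect(best))+.5)/4-.5
    b=b[np.argsort(b[:,0])]
    return np.array([ray(s,*p,18) for p in b[:2]]+[ray(s,*p,2) for p in b[2:]])[:,:2]
def fitedge(s,mask,pts,z):
    P=np.array([ray(s,*p,z)[:2] for p in pts],np.float32)
    vx,vy,x,y=cv2.fitLine(P,cv2.DIST_HUBER,0,.01,.01).ravel()
    return np.array([x,y]),np.array([vx,vy])
def scope(s):
    g=s['frame'].min(2).astype(float)
    # near edge: per column scan upward; left edge: per row scan
    ne=[];le=[]
    for u in range(328,420,2):
        v0=276.3-(u-319.1)*20.3/108.4; c=g[int(v0)-7:int(v0)+8,u]
        i=np.where((c[:-1]>140)&(c[1:]<=140))[0]
        if len(i): i=i[-1]; ne.append((u,int(v0)-7+i+(c[i]-140)/(c[i]-c[i+1])))
    for v in range(165,268,2):
        u0=319-(275-v)*.184; k=int(u0)-7; c=g[v,k:k+15]
        i=np.where((c[:-1]<=140)&(c[1:]>140))[0]
        if len(i): i=i[0]; le.append((k+i+(140-c[i])/(c[i+1]-c[i]),v))
    a,da=fitedge(s,None,ne,38); b,db=fitedge(s,None,le,38)
    t=np.linalg.solve(np.c_[da,-db],b-a); return a+da*t[0],da,db
E
cat > m.py <<'E'
from h import *
import sys
s=snap('top')
C,da,db=scope(s)
# local y axis along near edge (to +Y), local x along left edge (to +X)
ly=da*np.sign(da[1]); lx=db*np.sign(db[0])
th=(np.degrees(np.arctan2(-ly[0],ly[1])),np.degrees(np.arctan2(lx[1],lx[0])))
y=np.radians(np.mean(th)); lx=np.array([np.cos(y),np.sin(y)]);ly=np.array([-np.sin(y),np.cos(y)])
foot=C+20*lx-20*ly
near=np.array([float(a) for a in sys.argv[1:3]]) if len(sys.argv)>2 else np.array([266,277])
W=wedge(s,near)
tk=W[:2].mean(0);tn=W[2:].mean(0);d=(tn-tk)/np.linalg.norm(tn-tk)
print('corner',C,'th',th,'foot',foot,'scopeYaw',np.degrees(y))
print('wedge',W.round(1).tolist(),'L',np.linalg.norm(tn-tk),'thick',tk,'thin',tn,'yaw',np.degrees(np.arctan2(d[1],d[0])))
n=np.array([-d[1],d[0]])
print('foot ahead of thick end',(foot-tk)@d,'side',(foot-tk)@n)
E
python3 m.py
```

```text
corner [464.59387  -13.127052] th (np.float32(11.487851), np.float32(11.484422)) foot [488.17593  -28.743895] scopeYaw 11.4861355
wedge [[475.5, 143.0], [426.5, 128.4], [507.5, 34.4], [456.9, 20.4]] L 112.66931737721512 thick [450.98054004 135.67162137] thin [482.17209029  27.40591918] yaw -73.92821042528975
foot ahead of thick end 168.286661547408 side -9.775415574127823
```

The wedge needs about 97 mm of travel, close to heading -76.3, while turning about 4.6°. I'll push with two fingertips side by side on the thick face, keeping the tool's x axis opposite to the push (yaw 106). First I go round behind the wedge.

Request:
servo_tool(fingers=[0.02,0.02,0.02,0.02,0.02,0.02,0.02,0.02,0.02,0.02], linear=[[0.352,-0.358,0],[0.352,-0.358,0],[0.352,-0.358,0],[0.352,-0.358,0],[0.352,-0.358,0],[0.352,-0.358,0],[0.352,-0.358,0],[0.352,-0.358,0],[0.352,-0.358,0],[0.352,-0.358,0]], rotation=[[0,0,-46],[0,0,-46],[0,0,-46],[0,0,-46],[0,0,-46],[0,0,-46],[0,0,-46],[0,0,-46],[0,0,-46],[0,0,-46]], force=30)

```text
time: 1.2
tool_pos: [399.7, -149.3, 250.5]
tcp_rot: [179.9, -0.0, 60.0]
ft_force: [0.7, -1.5, 0.0]
finger_gap: 19.7
grip_force: 0.0
```

```bash
cat > g.py <<'E'
# usage: g.py x y z yaw -> tool-frame shift (m) and rotation from the sensed pose
from h import *
import sys
from scipy.spatial.transform import Rotation as Ro
x,y,z,w=map(float,sys.argv[1:5])
s=r.sense();R=Ro.from_euler('xyz',s['tcp_rot'],degrees=True)
T=Ro.from_euler('xyz',[180,0,w],degrees=True)
print('t',s['time'],'pos',s['tool_pos'].round(1),s['tcp_rot'].round(2),'F',s['ft_force'].round(2),'gap',s['finger_gap'].round(1))
print('shift',(R.inv().apply(np.array([x,y,z])-s['tool_pos'])/1000).round(4),'rot',(R.inv()*T).as_rotvec(degrees=True).round(2))
E
python3 g.py 444 158 100 106
```

```text
Traceback (most recent call last):
  File "g.py", line 8, in <module>
    print('t',s['time'],'pos',s['tool_pos'].round(1),s['tcp_rot'].round(2),'F',s['ft_force'].round(2),'gap',s['finger_gap'].round(1))
                                                                                                            ^^^^^^^^^^^^^^^^^^^^^
AttributeError: 'float' object has no attribute 'round'
```

```bash
sed -i "s/s\['finger_gap'\].round(1)/s['finger_gap']/" g.py; python3 g.py 444 158 100 106
```

```text
t 1.2 pos [ 399.7 -149.3  250.5] [179.95  -0.    60.01] F [ 0.71 -1.46  0.04] gap 19.67596699526638
shift [ 0.2883 -0.1154  0.1504] rot [ 5.000e-02  2.000e-02 -4.599e+01]
```

Request:
servo_tool(fingers=[0.02,0.02,0.02,0.02,0.02,0.02,0.02,0.02,0.02,0.02], linear=[[0.288,-0.115,0.15],[0.288,-0.115,0.15],[0.288,-0.115,0.15],[0.288,-0.115,0.15],[0.288,-0.115,0.15],[0.288,-0.115,0.15],[0.288,-0.115,0.15],[0.288,-0.115,0.15],[0.288,-0.115,0.15],[0.288,-0.115,0.15]], rotation=[[0,0,-46],[0,0,-46],[0,0,-46],[0,0,-46],[0,0,-46],[0,0,-46],[0,0,-46],[0,0,-46],[0,0,-46],[0,0,-46]])

```text
time: 2.2
tool_pos: [443.7, 155.0, 100.8]
tcp_rot: [180.0, 0.0, 106.0]
ft_force: [-0.4, -0.8, -0.4]
finger_gap: 20.1
grip_force: 0.0
```

```bash
python3 g.py 444.4 158.4 40 106; python3 - <<'E'
from h import *
s=snap('top'); t=snap('scene')
a=cv2.resize(s['frame'][200:340,170:350],None,fx=2.2,fy=2.2); b=cv2.resize(t['frame'][140:280,320:500],None,fx=2.2,fy=2.2)
cv2.imwrite('pics/c2.png',np.hstack([a,b])[:,:,::-1])
E
```

```text
t 2.2 pos [443.7 155.  100.8] [1.7997e+02 2.0000e-02 1.0601e+02] F [-0.36 -0.83 -0.44] gap 20.0735941520462
shift [0.0031 0.0015 0.0608] rot [0.03 0.02 0.01]
```

View pics/c2.png

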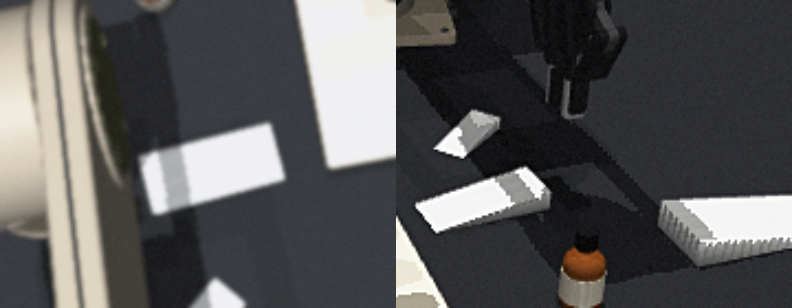

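The picture shows the fingers behind the wedge's thick end (wedge in the left panel at about (210,168)), with the bottle well clear. Now I go down slowly.

Request:
servo_tool(fingers=[0.02,0.02,0.02,0.02,0.02,0.02,0.02,0.02,0.02,0.02], linear=[[0.003,0.001,0.02],[0.003,0.001,0.04],[0.003,0.001,0.06],[0.003,0.001,0.065],[0.003,0.001,0.068],[0.003,0.001,0.07],[0.003,0.001,0.072],[0.003,0.001,0.074],[0.003,0.001,0.075],[0.003,0.001,0.075]], rotation=[[0,0,0],[0,0,0],[0,0,0],[0,0,0],[0,0,0],[0,0,0],[0,0,0],[0,0,0],[0,0,0],[0,0,0]])

```text
time: 3.3
tool_pos: [443.5, 158.9, 25.4]
tcp_rot: [180.0, -0.0, 106.0]
ft_force: [0.3, -0.6, -0.5]
finger_gap: 19.8
grip_force: 0.0
```

```bash
python3 g.py 447 148 24 106; python3 - <<'E'
from h import *
t=snap('scene')
cv2.imwrite('pics/c3.png',cv2.resize(t['frame'][160:260,320:460],None,fx=5,fy=5)[:,:,::-1])
E
```

```text
t 3.3 pos [443.5 158.9  25.4] [180.    -0.   106.03] F [ 0.29 -0.63 -0.5 ] gap 19.826255143091018
shift [-0.0114  0.0003  0.0014] rot [ 0.   -0.    0.03]
```

View pics/c3.png

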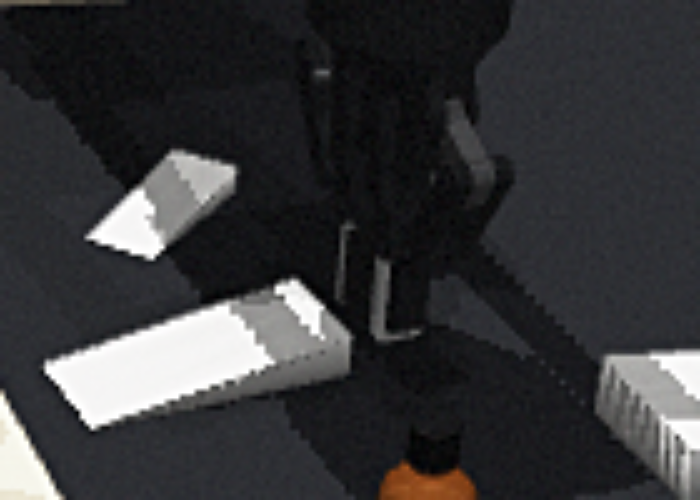

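The picture shows the fingertips just above the bench and about 14 mm short of the thick face, laterally centred. I push the first half slowly, turning gradually.

Request:
servo_tool(fingers=[0.02,0.02,0.02,0.02,0.02,0.02,0.02,0.02,0.02,0.02], linear=[[-0.006,0.001,0.001],[-0.011,0.001,0.001],[-0.015,0.001,0.001],[-0.022,0.0006,0.001],[-0.029,0.0004,0.001],[-0.036,0.0001,0.001],[-0.043,-0.0001,0.001],[-0.05,-0.0003,0.001],[-0.056,-0.0005,0.001],[-0.06,-0.0007,0.001]], rotation=[[0,0,0],[0,0,0],[0,0,0],[0,0,0.3],[0,0,0.6],[0,0,1.0],[0,0,1.3],[0,0,1.7],[0,0,2.0],[0,0,2.2]])

```text
time: 4.35
tool_pos: [459.6, 100.4, 24.3]
tcp_rot: [180.0, 0.0, 103.8]
ft_force: [-0.4, 0.2, 0.9]
finger_gap: 19.9
grip_force: 0.4
```

```bash
python3 - <<'E'
from h import *
s=snap('top');t=snap('scene')
a=cv2.resize(s['frame'][210:320,220:360],None,fx=2.85,fy=2.85)
b=cv2.resize(t['frame'][160:270,300:440],None,fx=2.85,fy=2.85)
cv2.imwrite('pics/c4.png',np.hstack([a,b])[:,:,::-1])
E
python3 g.py 472 51 24 101.5; python3 m.py 295 270
```

```text
t 4.45 pos [459.6 100.4  24.3] [1.8000e+02 1.0000e-02 1.0378e+02] F [ 0.62 -0.09 -0.09] gap 19.826836383852363
shift [-0.051   0.0003  0.0003] rot [0.   0.01 2.28]
corner [464.647    -13.084892] th (np.float32(11.450742), np.float32(11.486893)) foot [488.22433 -28.70886] scopeYaw 11.468816
wedge [[590.5, 86.3], [127.4, 50.9], [595.6, 64.1], [124.0, 30.2]] L 21.42364150375946 thick [358.92891348  68.57836951] thin [359.78089556  47.17167565] yaw -87.72084247886247
foot ahead of thick end 102.35212946390475 side 125.3241902026848
```

View pics/c4.png

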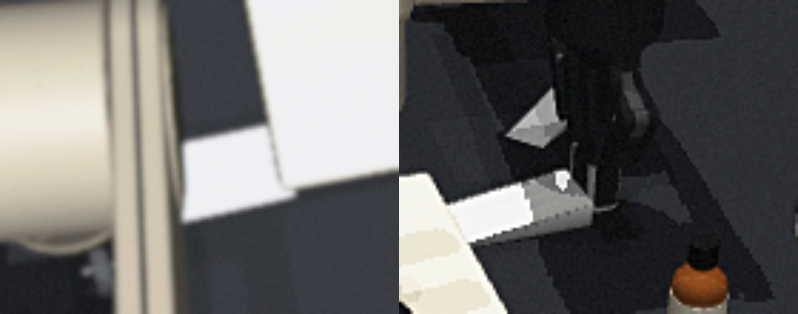

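The picture shows the wedge in contact with the fingertips, its near edge just past the plate's corner (left panel (297,194)). About 51 mm remain by calculation, so I go 43 mm and then feel for contact.

Request:
servo_tool(fingers=[0.02,0.02,0.02,0.02,0.02,0.02,0.02,0.02,0.02,0.02], linear=[[-0.005,0,0],[-0.01,0,0],[-0.015,0,0],[-0.02,0,0],[-0.025,0,0],[-0.03,0,0],[-0.034,0,0],[-0.038,0,0],[-0.041,0,0],[-0.043,0,0]], rotation=[[0,0,0.2],[0,0,0.4],[0,0,0.7],[0,0,0.9],[0,0,1.1],[0,0,1.3],[0,0,1.5],[0,0,1.7],[0,0,1.8],[0,0,1.9]])

```text
time: 5.5
tool_pos: [469.8, 59.0, 24.3]
tcp_rot: [180.0, -0.0, 101.9]
ft_force: [0.1, 0.5, -0.1]
finger_gap: 19.8
grip_force: 0.3
```

```bash
cat > v.py <<'E'
from h import *
s=snap('top')
C,da,db=scope(s);print('corner',C,np.degrees(np.arctan2(db[1],db[0])),r.sense()['ft_force'],r.sense()['tool_pos'])
E
python3 v.py; python3 g.py 472 51 24 101.5
```

```text
corner [462.84552    -6.5545654] 9.264864 [-0.29697911 -1.14945213 -0.14982   ] [469.8745153   58.8191804   24.35065524]
t 5.55 pos [469.9  58.8  24.4] [1.7999e+02 1.0000e-02 1.0190e+02] F [-0.3  -1.15 -0.15] gap 20.0983399634979
shift [-0.0081  0.0005  0.0004] rot [0.01 0.01 0.4 ]
```

Request:
servo_tool(fingers=[0.02,0.02,0.02,0.02,0.02,0.02], linear=[[-0.001,0,0],[-0.002,0,0],[-0.003,0,0],[-0.004,0,0],[-0.005,0,0],[-0.005,0,0]], rotation=[[0,0,0.1],[0,0,0.2],[0,0,0.3],[0,0,0.4],[0,0,0.4],[0,0,0.4]])

```text
time: 6.15
tool_pos: [470.8, 54.3, 24.3]
tcp_rot: [180.0, 0.0, 101.5]
ft_force: [-0.2, 0.4, 0.5]
finger_gap: 19.7
grip_force: 0.3
```

Request:
servo_tool(fingers=[0.02,0.02,0.02], linear=[[-0.0005,0,0],[-0.001,0,0],[-0.001,0,0]], rotation=[[0,0,0],[0,0,0],[0,0,0]])

```text
time: 6.45
tool_pos: [470.9, 53.5, 24.3]
tcp_rot: [180.0, -0.0, 101.5]
ft_force: [-0.8, 3.5, 1.1]
finger_gap: 20.1
grip_force: 1.4
```

Contact is starting, at about 3.5 N. I continue in half-millimetre steps.

Request:
servo_tool(fingers=[0.02,0.02], linear=[[0,0,0],[0,0,0]], rotation=[[0,0,0],[0,0,0]])

```text
time: 6.65
tool_pos: [471.0, 53.5, 24.3]
tcp_rot: [180.0, -0.0, 101.5]
ft_force: [0.3, 1.9, 0.8]
finger_gap: 20.1
grip_force: 1.5
```

Request:
servo_tool(fingers=[0.02,0.02,0.02], linear=[[-0.0005,0,0],[-0.0005,0,0],[-0.0005,0,0]], rotation=[[0,0,0],[0,0,0],[0,0,0]])

```text
time: 6.95
tool_pos: [471.0, 52.9, 24.3]
tcp_rot: [180.0, -0.0, 101.5]
ft_force: [-1.4, 4.1, 1.5]
finger_gap: 20.0
grip_force: 1.9
```

Request:
servo_tool(fingers=[0.02,0.02,0.02], linear=[[-0.0005,0,0],[-0.0005,0,0],[-0.0005,0,0]], rotation=[[0,0,0],[0,0,0],[0,0,0]])

```text
time: 7.25
tool_pos: [471.1, 52.4, 24.3]
tcp_rot: [180.0, -0.0, 101.5]
ft_force: [-2.2, 4.8, 1.4]
finger_gap: 20.2
grip_force: 2.3
```

Request:
servo_tool(fingers=[0.02], linear=[[0,0,0]], rotation=[[0,0,0]])

```text
time: 7.35
tool_pos: [471.1, 52.4, 24.3]
tcp_rot: [-180.0, -0.0, 101.5]
ft_force: [-1.1, 5.5, 1.6]
finger_gap: 20.0
grip_force: 2.4
```

Request:
servo_tool(fingers=[0.02], linear=[[0,0,0]], rotation=[[0,0,0]])

```text
time: 7.45
tool_pos: [471.1, 52.4, 24.3]
tcp_rot: [180.0, -0.0, 101.5]
ft_force: [-0.7, 4.5, 2.2]
finger_gap: 20.0
grip_force: 2.4
```

Steady at about 5 N, in the middle of the snug range. I back straight off, rise clear of the wedge, and look.

Request:
servo_tool(fingers=[0.02,0.02,0.02,0.02,0.02,0.02,0.02,0.02,0.02,0.02], linear=[[0.003,0,0],[0.01,0,0],[0.025,0,0],[0.025,0,-0.03],[0.025,0,-0.08],[0.06,0.0,-0.12],[0.11,0.0,-0.12],[0.16,0.0,-0.12],[0.2,0.0,-0.12],[0.2,0.0,-0.12]], rotation=[[0,0,0],[0,0,0],[0,0,0],[0,0,0],[0,0,0],[0,0,0],[0,0,0],[0,0,0],[0,0,0],[0,0,0]])

```text
time: 8.45
tool_pos: [429.7, 252.8, 144.5]
tcp_rot: [180.0, -0.1, 101.8]
ft_force: [0.4, -1.7, 0.1]
finger_gap: 19.9
grip_force: 0.0
```

```bash
python3 - <<'E'
from h import *
s=snap('top');t=snap('scene')
a=cv2.resize(s['frame'][190:310,230:370],None,fx=2.85,fy=2.85)
b=cv2.resize(t['frame'][200:320,250:390],None,fx=2.85,fy=2.85)
cv2.imwrite('pics/c5.png',np.hstack([a,b])[:,:,::-1])
E
python3 m.py 300 270|head -1; python3 g.py 488 -28.7 100 101.5
```

```text
corner [461.08328  -13.875259] th (np.float32(13.008625), np.float32(11.493167)) foot [484.8717   -29.175957] scopeYaw 12.2508955
t 8.6 pos [430.9 248.2 144. ] [-1.7998e+02  5.0000e-02  1.0159e+02] F [ 1.02 -0.63 -0.83] gap 20.149690593300388
shift [-0.2827  0.0003  0.0443] rot [-0.02  0.05  0.09]
```

View pics/c5.png

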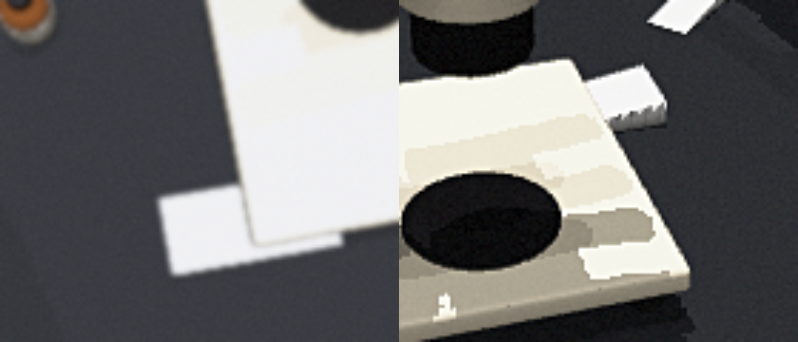

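The left edge yaw is unchanged at 11.49°, so the stand hasn't moved. The wedge sits under the corner, its thick end showing at (165,235) in the left panel. Now I close the fingers and go over the plate corner.

Request:
servo_tool(fingers=[0,0,0,0,0,0,0,0,0,0], linear=[[-0.05,0,0],[-0.1,0,0],[-0.15,0,0],[-0.2,0,0.01],[-0.24,0,0.02],[-0.27,0,0.04],[-0.283,0,0.05],[-0.283,0,0.06],[-0.283,0,0.06],[-0.283,0,0.06]], rotation=[[0,0,0],[0,0,0],[0,0,0],[0,0,0],[0,0,0],[0,0,0],[0,0,0],[0,0,0],[0,0,0],[0,0,0]])

```text
time: 9.6
tool_pos: [487.5, -27.9, 84.3]
tcp_rot: [-180.0, -0.0, 101.6]
ft_force: [0.1, 0.1, 0.2]
finger_gap: 0.5
grip_force: 0.0
```

```bash
python3 g.py 488 -28.7 65 101.5
```

```text
t 9.6 pos [487.5 -27.9  84.3] [-1.7998e+02 -3.0000e-02  1.0157e+02] F [0.13 0.13 0.24] gap 0.4576875392324202
shift [-0.0009  0.0004  0.0193] rot [-0.02 -0.03  0.07]
```

Request:
servo_tool(fingers=[0,0,0,0,0,0], linear=[[-0.001,0,0.003],[-0.001,0,0.006],[-0.001,0,0.009],[-0.001,0,0.011],[-0.001,0,0.013],[-0.001,0,0.013]], rotation=[[0,0,0],[0,0,0],[0,0,0],[0,0,0],[0,0,0],[0,0,0]])

```text
time: 10.2
tool_pos: [487.7, -29.8, 70.9]
tcp_rot: [-180.0, -0.0, 101.5]
ft_force: [0.1, -0.1, -0.4]
finger_gap: 0.0
grip_force: 0.0
```

Request:
servo_tool(fingers=[0,0,0,0,0,0], linear=[[0,0,0.002],[0,0,0.004],[0,0,0.006],[0,0,0.008],[0,0,0.01],[0,0,0.01]], rotation=[[0,0,0],[0,0,0],[0,0,0],[0,0,0],[0,0,0],[0,0,0]])

```text
time: 10.8
tool_pos: [487.6, -29.9, 60.9]
tcp_rot: [-180.0, -0.0, 101.5]
ft_force: [0.5, 0.7, 0.7]
finger_gap: 0.1
grip_force: 0.0
```

Contact is due near z = 57, so I take small steps.

Request:
servo_tool(fingers=[0,0,0,0,0], linear=[[0,0,0.001],[0,0,0.002],[0,0,0.003],[0,0,0.0035],[0,0,0.0035]], rotation=[[0,0,0],[0,0,0],[0,0,0],[0,0,0],[0,0,0]])

```text
time: 11.3
tool_pos: [487.8, -29.9, 57.7]
tcp_rot: [-180.0, -0.0, 101.5]
ft_force: [-1.0, 0.2, -0.8]
finger_gap: 0.5
grip_force: 0.0
```

Request:
servo_tool(fingers=[0,0,0], linear=[[0,0,0.0005],[0,0,0.0005],[0,0,0.0005]], rotation=[[0,0,0],[0,0,0],[0,0,0]])

```text
time: 11.6
tool_pos: [487.9, -29.9, 57.3]
tcp_rot: [-180.0, -0.0, 101.5]
ft_force: [0.2, 0.1, -0.4]
finger_gap: -0.4
grip_force: 0.0
```

Request:
servo_tool(fingers=[0,0,0], linear=[[0,0,0.0005],[0,0,0.0005],[0,0,0.0005]], rotation=[[0,0,0],[0,0,0],[0,0,0]])

```text
time: 11.9
tool_pos: [487.9, -29.9, 56.8]
tcp_rot: [-180.0, -0.0, 101.5]
ft_force: [-1.0, -0.1, 1.3]
finger_gap: -0.0
grip_force: 0.0
```

Request:
servo_tool(fingers=[0,0,0], linear=[[0,0,0.0005],[0,0,0.0005],[0,0,0.0005]], rotation=[[0,0,0],[0,0,0],[0,0,0]])

```text
time: 12.2
tool_pos: [488.0, -29.9, 56.4]
tcp_rot: [180.0, 0.0, 101.5]
ft_force: [0.5, -0.3, 0.9]
finger_gap: -0.0
grip_force: 0.6
```

Request:
servo_tool(fingers=[0,0,0], linear=[[0,0,0.0005],[0,0,0.0005],[0,0,0.0005]], rotation=[[0,0,0],[0,0,0],[0,0,0]])

```text
time: 12.5
tool_pos: [488.0, -29.9, 56.3]
tcp_rot: [180.0, 0.0, 101.5]
ft_force: [-2.5, 0.2, 6.0]
finger_gap: 0.3
grip_force: 3.0
```

Request:
servo_tool(fingers=[0,0,0], linear=[[0,0,0.0005],[0,0,0.0005],[0,0,0.0005]], rotation=[[0,0,0],[0,0,0],[0,0,0]])

```text
time: 12.8
tool_pos: [488.1, -29.9, 56.2]
tcp_rot: [180.0, 0.0, 101.5]
ft_force: [-5.2, 1.9, 10.5]
finger_gap: -0.2
grip_force: 5.2
```

The corner holds firm: 10 N with only about 0.2 mm of travel. I hold briefly, then let go straight up and move away.

Request:
servo_tool(fingers=[0,0,0,0,0], linear=[[0,0,0.0003],[0,0,0.0003],[0,0,0.0003],[0,0,0.0003],[0,0,0.0003]], rotation=[[0,0,0],[0,0,0],[0,0,0],[0,0,0],[0,0,0]])

```text
time: 13.3
tool_pos: [488.1, -29.9, 56.1]
tcp_rot: [-180.0, 0.0, 101.5]
ft_force: [-6.3, 1.4, 12.7]
finger_gap: -0.3
grip_force: 6.6
```

Request:
servo_tool(fingers=[0,0,0,0,0,0,0,0,0,0], linear=[[0,0,-0.002],[0,0,-0.01],[0,0,-0.03],[0,0,-0.07],[0,0,-0.11],[0.05,0,-0.12],[0.1,0,-0.12],[0.15,0,-0.12],[0.2,0,-0.12],[0.25,0,-0.12]], rotation=[[0,0,0],[0,0,0],[0,0,0],[0,0,0],[0,0,0],[0,0,0],[0,0,0],[0,0,0],[0,0,0],[0,0,0]])

```text
time: 14.3
tool_pos: [437.6, 215.9, 175.7]
tcp_rot: [179.9, -0.0, 101.5]
ft_force: [0.8, 0.0, 1.6]
finger_gap: 0.1
grip_force: 0.0
```

```bash
python3 m.py 300 270|head -1; python3 - <<'E'
from h import *
s=snap('top');t=snap('scene')
a=cv2.resize(s['frame'][90:330,220:500],None,fx=1.4,fy=1.4)
b=cv2.resize(t['frame'][90:330,130:410],None,fx=1.4,fy=1.4)
cv2.imwrite('pics/c6.png',np.hstack([a,b])[:,:,::-1])
E
```

```text
corner [461.07324  -13.824394] th (np.float32(13.002759), np.float32(11.47798)) foot [484.85886 -29.12946] scopeYaw 12.24037
```

View pics/c6.png

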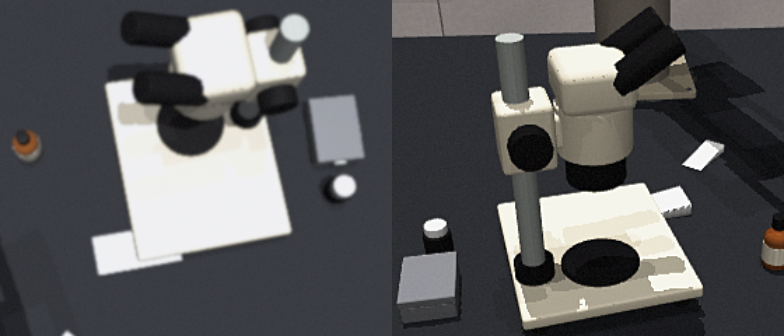

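The stand is unmoved and level. The wedge is under the corner, its thick end at (105,252) in the left panel. The bottle, slide box and objective are where they stood, and the robot is clear.

```bash
python3 -c "
from bench import r
print(r.hand_in())"
```

```text
the job is handed in; nothing more can be done
None
```

The wedge is snug under the short foot at about 5 N of push, and a press of about 12 N on the plate corner showed no rocking; I let go and handed the job in at about 14.5 s.

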